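# Black torch back in its charging cradle

## Task

Put the matte black torch back in the white charging cradle on the sideboard: lower it in rather than dropping it, lying flat and fully down between the guides, with its lens end at the cradle's red end, and let go. Leave the yellow torch and the blue lantern battery where they are.

Things in the scene. Friction and masses are not known exactly. Their poses are not given: they have to be found in the camera images.
- black_torch_center (a point): Centre of the matte black torch lying flat, 22 mm above its underside; x runs along it to the lens, z up. 150 mm long, 0.19 kg. Square 44 x 44 mm head (x +31 to +75 mm, short cone behind it to x +20) and tail cap (x -75 to -55 mm); between them a round barrel 36 mm in diameter on the centre line, to be gripped across at this point (near its centre of mass).
- black_torch_lens (a point): Middle of the black torch's pale lens face, 75 mm from its centre along its own x axis.
- yellow_torch_center (a point): Centre of a bystander torch, the same in yellow (same sizes and axes). The black and the yellow torch may change places; they lie at least 13 cm apart centre to centre, both with the lens roughly away from the robot.
- cradle_seat (a point): Fixed white cradle: centre of a seated torch, 52 mm over the sideboard; x to its red end wall, z up. Base 200x110x10 mm. Saddles at |x| 39-89 mm, floor 22 mm below this point; side walls 56 mm apart at the floor, flaring to 90, tops 8 mm above this point; sloped end walls from |x| 88 mm, tops 1 mm above it. Play 6 mm sideways, 13 lengthwise. Between saddles open to the base: room for fingers.
- battery_center (a point): Centre of the blue lantern battery block, a bystander with black top and two steel terminals, standing beyond the torches and the cradle: 67 x 67 mm, 116 mm tall, 0.62 kg; this point is 53 mm above its underside.
There are look-alikes about, which are no part of the job. Of the things that look like the part that bears black_torch_center, the middle-sized one is meant.

How it is judged (in metres and radians):
At the end, for the whole second after the job is handed in: The black torch lies at rest in the cradle: its centre within 20 mm along and 12 mm across of the seat point and no more than 5 mm above it, its axis within about 10 degrees of the cradle's, lens at the red end; the yellow torch and the battery have stayed within 20 mm of where they stood (x of black_torch_center in the frame of cradle_seat between -0.02 and 0.02 m and y of black_torch_center in the frame of cradle_seat between -0.012 and 0.012 m and z of black_torch_center in the frame of cradle_seat between -0.01 and 0.005 m and angle between the x axis of black_torch_center and the x axis of cradle_seat, either way round below 0.18 rad and x of black_torch_lens in the frame of cradle_seat above 0.03 m and linear speed of black_torch below 0.02 m/s); the robot touches nothing.
It fails at once if the yellow torch is displaced by more than 20 mm (distance of yellow_torch_center from where it was at the start of the episode above 0.02 m).
It fails at once if the lantern battery is displaced by more than 20 mm (distance of battery_center from where it was at the start of the episode above 0.02 m).
It fails at once if the black torch is dropped (falls freely by more than about 25 mm) (linear speed of black_torch above 0.7 m/s and contact force between the fingers and black_torch below 0.1 N).
It also fails if it takes over 35 s, if anything falls off the work surface, if the arm or the gripper's body presses on something with over 40 N, if the wrist force passes 120 N, or if a joint passes its speed limit or range.

## Robot

A 7-joint arm with a two-finger parallel gripper is mounted at the origin on the work surface. World frame = base frame: x ahead of the robot, y to its left, z up, the work surface at z = 0. Lengths are in mm, angles in rad, forces in N, time in s.
With the tool pointing down it reaches from about 375 to 925 mm from the base axis. Payload 3.1 kg.
Tool frame: the origin (TCP) lies at the very end of the fingers, on their centre line; the grasp point (between the pads) lies 19 mm behind it; z points along the fingers, y is the line along which they close (so a half turn about z gives the same grasp; the last joint's range is limited). The gripper opens to 85 mm and grips with 20 to 120 N. Pads are 22 mm wide; open, the fingers measure 114 mm over their backs; the gripper's body (76 mm by 85 mm) begins 54 mm behind the grasp point. The pads swing forward as they close: fully open they stand 13 mm farther back than shut.
Start: joints at [-1.333, 0.383, 0.044, 1.598, -0.018, 1.161, -0.05], TCP at [214.169, 613.706, 231.269] pointing down, gripper open.
Joint ranges: [-2.61, 2.61], [-0.41, 2.15], [-1.48, 1.57], [0, 2.5], [-1.57, 4.71], [0.05, 1.97], [-2.85, 2.85]. Speed limits (rad/s): [2.79, 2.79, 3.14, 3.14, 3.14, 3.14, 3.14].

## Interface

Orientations are given as a rotation vector (axis times angle).
In Python, from cell import robot, grab_frame, finder gives the robot as it stands. The module is installed in compiled form; this text tells all that it offers.
- The arm moves only by the tool carry_out, never from a script. Its argument "commands" is a list of rows, each an object of numbers: "tx", "ty", "tz": the shift along the tool's x, y, z in mm; "spin": the turn about the tool's z in degrees; "gripper": the opening, from 0 (shut) to 1 (fully open). A call has 1 to 8 rows; each row shifts and turns the commanded pose from where the row before left it, along the tool's axes as they then stand; what a row does not reach is not made up. A row lasts 1/12 s, in which the tool goes at most 41.7 mm and 7.16 degrees, less where a joint would pass 70% of its speed; a pose out of reach is approached as far as the arm can. A call is refused whole if a number of a shift passes 41.7 or a number of a turn 7.16, either way. A call with a gripper value outside its range is refused whole. The fingers move at their own pace and stop on an object; "grip_force" is the grip in N (left out, the last holds). Time passes only in rows, so rows that do not move let the fingers close. It gives the time, the measured TCP pose, the force, the opening and the grip force at its end, in the units of the state.
- robot.observe(): the state, without advancing time (a new reading comes with each control period).
- grab_frame(name): name is "side" or "top"; returns a dict with "image" (400x640x3 uint8, red, green, blue), "mtx" (3x3 intrinsics, pixels), "pose" (4x4, takes a point from camera to world coordinates). Camera axes: x right, y down, z forward; pixel columns grow to the right and rows downward; lengths in mm; the calibration is good to about 2 mm. A picture is of the moment at which its call begins. There is no depth.
- robot.close_job(): hands the job in; it is judged then, once.
Trained networks look in a picture, given as the dict that the camera call returned (one of the last four; its "shot" number tells which), for a name from the list of things; names that differ only in an ending like _2 or _b are one class to them, and where a whole thing is asked for, a point or a joint stands for the part that bears it (a point fixed in the world has none). Each returns a list of dicts, best first, with "conf" (0 to 1); they miss things now and then, are a little off and sometimes report something else, mostly with a low value. They report only what shows in the picture. A call takes as long as a camera call. They do not tell look-alikes from the thing itself.
- finder.spot_in(picture, name): "bbox" ([left, top, right, bottom] in pixels, round what is visible of it).
- finder.regions_of(picture, name): "mask" (400x640 bool, what is visible of it) and "bbox" ([left, top, right, bottom] in pixels, round what is visible of it).
The state is a dict: "time": time; "joint_pos": joint angles; "qd": joint speeds; "tau": joint torques, N m; "ee_pos": TCP position; "eef_rot": TCP orientation; "force": force on the tool from outside, world axes, zero at the start; "torque": the same for the moment, N m; "finger_gap": opening from 0.0 (shut) to 1.0 (fully open); "grip_force": force on a finger pad.
Only numpy, scipy, OpenCV 4.12 (cv2) and the standard library are available. Lean on these libraries where they do the work, as an engineer would, in place of code of your own. Each camera call takes 0.05 s, during which the arm holds its last target. There are 200 camera calls.

## Working session

There is one attempt and no reset: what is moved stays moved. The work goes in short steps, Python scripts to look and compute and a tool call to move; the robot and the scene stay as the last step left them, time stands still between calls to the robot, and variables do not carry over. Pictures are saved under pics/ and viewed, at most 10 in all, crops included, and the job is handed in when it is done.

Besides the shell and the picture viewer there is one more tool, called after "Request:" in YAML: its name, and indented under it one key for each argument. carry_out: Moves the arm, as the interface text tells. Its arguments: {"type":"object","properties":{"commands":{"type":"array","items":{"type":"object","properties":{"tx":{"type":"number"},"ty":{"type":"number"},"tz":{"type":"number"},"spin":{"type":"number"},"gripper":{"type":"number"}}}},"grip_force":{"type":"number"}},"required":["commands"]}

```bash
mkdir -p pics
python3 - <<'E'
from cell import robot, grab_frame, finder
import cv2,numpy as np
s=robot.observe(); print({k:np.round(v,3) for k,v in s.items()})
for n in("side","top"):
    f=grab_frame(n); cv2.imwrite(f"pics/{n}0.png",f["image"][:,:,::-1])
    print(n,np.round(f["mtx"],1).tolist(),np.round(f["pose"],3).tolist())
    for t in("black_torch_center","yellow_torch_center","cradle_seat","battery_center"):
        try:
            for d in finder.spot_in(f,t): print(t,np.round(d["bbox"]),round(d["conf"],2))
        except Exception as e: print(t,e)
E
```

```text
{'time': np.float64(0.0), 'joint_pos': array([-1.333,  0.384,  0.044,  1.6  , -0.018,  1.161, -0.05 ]), 'qd': array([-0.001, -0.001,  0.   ,  0.   ,  0.   ,  0.001, -0.   ]), 'tau': array([ 0.0000e+00, -4.3345e+01,  1.0240e+00, -2.4952e+01,  1.1000e-02,
        1.2000e-02,  0.0000e+00]), 'ee_pos': array([213.868, 612.82 , 229.883]), 'eef_rot': array([-0.525, -3.097,  0.004]), 'force': array([-0.109,  0.228, -0.676]), 'torque': array([-0.039, -0.05 , -0.036]), 'grip_force': np.float64(0.0), 'finger_gap': np.float64(0.999)}
side [[468.1, 0.0, 318.8], [0.0, 468.1, 203.7], [0.0, 0.0, 1.0]] [[-0.998, -0.029, 0.063, 482.003], [-0.069, 0.484, -0.872, 909.285], [-0.006, -0.875, -0.485, 503.759], [0.0, 0.0, 0.0, 1.0]]
black_torch_center [428. 231. 545. 345.] 0.98
black_torch_center [296. 241. 378. 300.] 0.94
black_torch_center [331. 304. 391. 364.] 0.7
yellow_torch_center [279. 192. 350. 230.] 0.65
cradle_seat [298. 131. 379. 167.] 0.86
battery_center [196. 154. 240. 216.] 0.56
top [[443.5, 0.0, 313.0], [0.0, 443.5, 207.2], [0.0, 0.0, 1.0]] [[0.022, -0.993, 0.12, 438.377], [-0.999, -0.019, 0.029, 82.357], [-0.027, -0.12, -0.992, 985.687], [0.0, 0.0, 0.0, 1.0]]
black_torch_center [216. 199. 269. 266.] 0.72
black_torch_center [154. 226. 199. 267.] 0.71
black_torch_center [164. 308. 270. 377.] 0.67
yellow_torch_center [312. 176. 345. 244.] 0.83
yellow_torch_center [447. 178. 523. 287.] 0.74
cradle_seat [448. 179. 519. 282.] 0.8
battery_center [335.  85. 372. 143.] 0.86
```

View pics/side0.png

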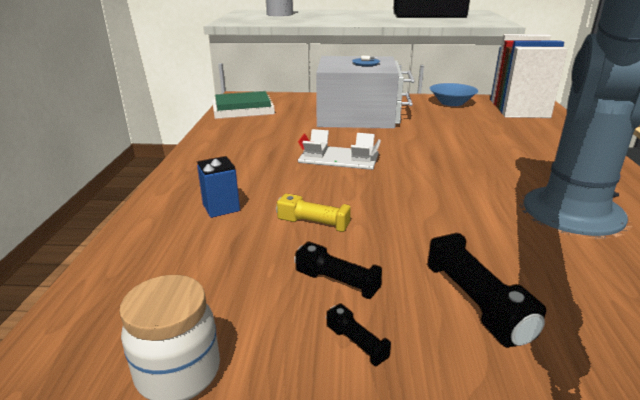

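View pics/top0.png

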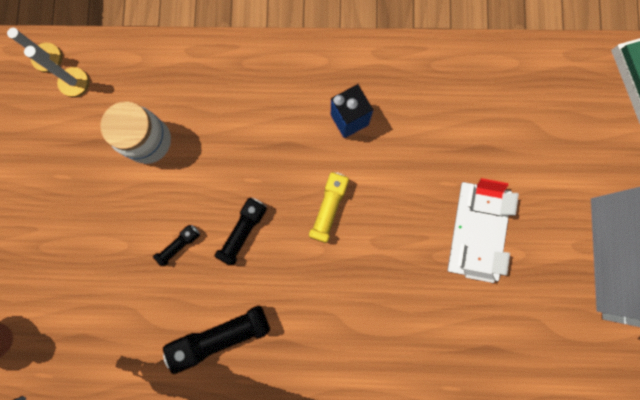

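Candidates for the black torch in the top view: a small one at (176,245), a middle one at (241,231) and a large one at (217,340). The middle one is about 67 px long, which matches 150 mm, so I choose that. The yellow torch is at (329,208), the cradle at (483,230) with its red end at (491,187), and the battery at (352,110). In the side view the middle torch is at (338,270) and the cradle at (339,150). Next I fit poses with silhouettes.

```bash
cat > h.py <<'E'
from cell import robot, grab_frame, finder
import cv2,numpy as np
from scipy.optimize import minimize
def box(x0,x1,y0,y1,z0,z1,y0b=None):
    return np.array([[x,y,z] for x in(x0,x1) for y in(y0,y1) for z in(z0,z1)],float)
a=np.linspace(0,2*np.pi,24)
cyl=np.vstack([np.c_[0*a+x,18*np.cos(a),18*np.sin(a)] for x in(-56,25)])
TORCH=[box(31,75,-22,22,-22,22),box(-75,-55,-22,22,-22,22),cyl]
CRADLE=[box(-100,100,-55,55,-52,-42)]+[box(*sorted((s*39,s*89)),*sorted((t*30,t*47)),-42,8) for s in(1,-1) for t in(1,-1)]+[box(*sorted((s*88,s*100)),-28,28,-42,1) for s in(1,-1)]
def proj(f,P):
    T=np.linalg.inv(f["pose"]); c=P@T[:3,:3].T+T[:3,3]; q=c@np.asarray(f["mtx"]).T
    return q[:,:2]/q[:,2:]
def place(P,p,z):
    c,s=np.cos(p[2]),np.sin(p[2]); return P@np.array([[c,s,0],[-s,c,0],[0,0,1]])+[p[0],p[1],z]
def sil(f,parts,p,z,S=4):
    m=np.zeros((400*S,640*S),np.uint8)
    for P in parts:
        uv=(proj(f,place(P,p,z))+.5)*S
        cv2.fillConvexPoly(m,cv2.convexHull(uv.astype(np.float32)).astype(np.int32),1)
    return m>0
def ground(f,uv,z):
    d=f["pose"][:3,:3]@np.linalg.inv(f["mtx"])@[uv[0],uv[1],1]; o=f["pose"][:3,3]
    return o+d*(z-o[2])/d[2]
def fit(obs,parts,p0,z,S=4):
    M=[cv2.resize(m.astype(np.uint8),None,fx=S,fy=S,interpolation=cv2.INTER_NEAREST)>0 for _,m in obs]
    def cost(v):
        p=[v[0],v[1],v[2]/100]; t=0
        for (f,_),m in zip(obs,M):
            s=sil(f,parts,p,z,S); t-=(s&m).sum()/(s|m).sum()
        return t/len(obs)
    v0=np.array([p0[0],p0[1],p0[2]*100])
    r=minimize(cost,v0,method="Nelder-Mead",options=dict(initial_simplex=[v0,v0+[15,0,0],v0+[0,15,0],v0+[0,0,20]],xatol=.2,fatol=1e-4))
    return np.array([r.x[0],r.x[1],r.x[2]/100]),-r.fun
def pick(f,name,uv):
    c=[d for d in finder.regions_of(f,name) if d["bbox"][0]<=uv[0]<=d["bbox"][2] and d["bbox"][1]<=uv[1]<=d["bbox"][3]]
    return c[0]["mask"] if c else None
E
cat > m.py <<'E'
from h import *
T,S=grab_frame("top"),grab_frame("side")
ov=T["image"].copy(); ov2=S["image"].copy()
for n,parts,z,ut,us,e in [("black_torch_center",TORCH,22,(241,231),(338,270),((228,258),(256,204))),
   ("cradle_seat",CRADLE,52,(483,230),(339,150),((476,270),(491,190))),("yellow_torch_center",TORCH,22,(329,208),(314,212),((320,237),(338,178)))]:
    g=[ground(T,u,z)for u in e]; d=g[1]-g[0]; p0=[*(g[0]+g[1])[:2]/2,np.arctan2(d[1],d[0])]
    obs=[(f,m) for f,m in((T,pick(T,n,ut)),(S,pick(S,n,us))) if m is not None]
    for o in ([obs]+[[x] for x in obs]):
        p,q=fit(o,parts,p0,z); print(n,len(o),np.round(p0,2),np.round(p,3),round(q,3))
        if o is obs:
            for im,f in((ov,T),(ov2,S)):
                m=cv2.resize(sil(f,parts,p,z,1).astype(np.uint8),(640,400))
                cv2.drawContours(im,cv2.findContours(m,0,2)[0],-1,(0,255,255),1)
A=cv2.resize(ov[160:300,200:530],(792,336),interpolation=2);B=cv2.resize(ov2[120:310,270:400],(390,570))
cv2.imwrite("pics/ovt.png",A[:,:,::-1]);cv2.imwrite("pics/ovs.png",B[:,:,::-1])
E
python3 m.py
```

```text
black_torch_center 2 [ 4.9940e+02  2.6452e+02 -4.4000e-01] [498.812 265.186  -0.514] 0.885
black_torch_center 1 [ 4.9940e+02  2.6452e+02 -4.4000e-01] [498.802 265.117  -0.513] 0.898
black_torch_center 1 [ 4.9940e+02  2.6452e+02 -4.4000e-01] [499.512 264.476  -0.511] 0.873
cradle_seat 1 [ 5.1054e+02 -2.4722e+02 -2.0000e-01] [ 5.11065e+02 -2.57015e+02 -1.67000e-01] 0.945
cradle_seat 1 [ 5.1054e+02 -2.4722e+02 -2.0000e-01] [ 5.11065e+02 -2.57015e+02 -1.67000e-01] 0.945
yellow_torch_center 2 [ 5.5486e+02  7.5600e+01 -2.8000e-01] [ 5.53883e+02  7.56870e+01 -3.14000e-01] 0.906
yellow_torch_center 1 [ 5.5486e+02  7.5600e+01 -2.8000e-01] [ 5.53286e+02  7.57030e+01 -3.08000e-01] 0.94
yellow_torch_center 1 [ 5.5486e+02  7.5600e+01 -2.8000e-01] [ 5.56943e+02  7.46650e+01 -3.33000e-01] 0.88
```

View pics/ovt.png

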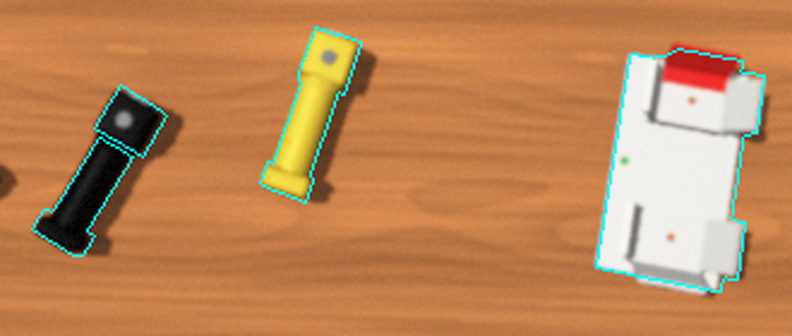

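The top-view overlay matches all three outlines: black torch head at about crop (130,120), yellow torch head at (330,55), and the cradle with its red end at (700,65). The middle-sized torch has the right size (IoU 0.89). Both cameras agree within 1 mm. Next I work out the moves.

```bash
cat > go.py <<'E'
import sys,numpy as np
from cell import robot
from scipy.spatial.transform import Rotation as R
x,y,z,yaw=map(float,sys.argv[1:5])  # TCP target, object's x yaw (rad)
s=robot.observe(); M=R.from_rotvec(s["eef_rot"]).as_matrix()
xa=np.arctan2(M[1,0],M[0,0]); d=(xa-yaw)%np.pi; d=d-np.pi if d>np.pi/2 else d
print("t",round(float(s["time"]),2),"pos",np.round(s["ee_pos"],1),"tool d",np.round(M.T@(np.array([x,y,z])-s["ee_pos"]),1),"spin",round(np.degrees(d),1),"gap",round(float(s["finger_gap"]),3),"F",np.round(s["force"],1),"grip",round(float(s["grip_force"]),1),"zaxis",np.round(M[:,2],3))
E
python3 go.py 498.8 265.1 120 -0.514
```

```text
t 0.9 pos [214.2 613.7 231.3] tool d [-383.6 -235.3  111.3] spin 10.2 gap 0.998 F [-0.7  0.6  0.4] grip 0.0 zaxis [-0. -0. -1.]
```

Request:
carry_out:
  commands:
    - {"tx": -27,"ty": -17,"tz": 0,"gripper": 1}
    - {"tx": -27,"ty": -17,"tz": 4,"gripper": 1}
    - {"tx": -27,"ty": -17,"tz": 4,"gripper": 1}
    - {"tx": -27,"ty": -17,"tz": 4,"gripper": 1}
    - {"tx": -27,"ty": -17,"tz": 4,"gripper": 1}
    - {"tx": -27,"ty": -17,"tz": 4,"gripper": 1}
    - {"tx": -27,"ty": -17,"tz": 4,"gripper": 1}
    - {"tx": -27,"ty": -17,"tz": 4,"gripper": 1}

```text
validation failed for argument at $.co...
```

Request:
carry_out:
  commands:
    - {"tx": -27,"ty": -16,"tz": 13,"gripper": 1}
    - {"tx": -27,"ty": -16,"tz": 13,"gripper": 1}
    - {"tx": -27,"ty": -16,"tz": 13,"gripper": 1}
    - {"tx": -27,"ty": -16,"tz": 13,"gripper": 1}
    - {"tx": -27,"ty": -16,"tz": 13,"gripper": 1}
    - {"tx": -27,"ty": -16,"tz": 13,"spin": 5,"gripper": 1}
    - {"tx": 0,"ty": 0,"tz": 5,"spin": 5,"gripper": 1}
    - {"tx": 0,"gripper": 1}

```text
validation failed for argument at $.co...
```

```bash
python3 go.py 498.8 265.1 5 -0.514
```

```text
t 0.9 pos [214.2 613.7 231.3] tool d [-383.6 -235.3  226.3] spin 10.2 gap 0.998 F [-0.7  0.6  0.4] grip 0.0 zaxis [-0. -0. -1.]
```

The first call was refused as invalid, so I retry with every field given.

Request:
carry_out:
  commands:
    - {"tx": -27.0,"ty": -17.0,"tz": 0.0,"spin": 0.0,"gripper": 1.0}
    - {"tx": -27.0,"ty": -17.0,"tz": 4.0,"spin": 0.0,"gripper": 1.0}
  grip_force: 40

```text
time: 1.07
ee_pos: [251.6, 565.9, 228.1]
eef_rot: [-0.515, -3.098, -0.004]
force: [1.2, 0.5, -0.0]
finger_gap: 0.997
grip_force: 0.0
```

Request:
carry_out:
  commands:
    - {"tx": -27,"ty": -17,"tz": 4,"spin": 0,"gripper": 1}
    - {"tx": -27,"ty": -17,"tz": 4,"spin": 0,"gripper": 1}
    - {"tx": -27,"ty": -17,"tz": 4,"spin": 0,"gripper": 1}
    - {"tx": -27,"ty": -17,"tz": 4,"spin": 0,"gripper": 1}
    - {"tx": -27,"ty": -17,"tz": 4,"spin": 0,"gripper": 1}
    - {"tx": -27,"ty": -17,"tz": 4,"spin": 0,"gripper": 1}

```text
time: 1.57
ee_pos: [374.1, 412.9, 203.4]
eef_rot: [0.525, 3.097, 0.001]
force: [0.5, 0.2, -0.2]
finger_gap: 0.999
grip_force: 0.0
```

Request:
carry_out:
  commands:
    - {"tx": -27,"ty": -16,"tz": 13,"spin": 0,"gripper": 1}
    - {"tx": -27,"ty": -16,"tz": 13,"spin": 0,"gripper": 1}
    - {"tx": -27,"ty": -16,"tz": 13,"spin": 0,"gripper": 1}
    - {"tx": -27,"ty": -16,"tz": 13,"spin": 0,"gripper": 1}
    - {"tx": -27,"ty": -16,"tz": 13,"spin": 0,"gripper": 1}
    - {"tx": -27,"ty": -16,"tz": 13,"spin": 5,"gripper": 1}
    - {"tx": 0,"ty": 0,"tz": 5,"spin": 5,"gripper": 1}
    - {"tx": 0,"ty": 0,"tz": 0,"spin": 0,"gripper": 1}

```text
time: 2.23
ee_pos: [495.4, 266.5, 118.8]
eef_rot: [-0.804, -3.036, 0.005]
force: [-0.7, 1.1, -0.6]
finger_gap: 0.998
grip_force: 0.0
```

```bash
python3 go.py 498.8 265.1 5 -0.514
```

```text
t 2.23 pos [495.4 266.5 118.8] tool d [ -3.7   0.9 113.8] spin -0.2 gap 0.998 F [-0.7  1.1 -0.6] grip 0.0 zaxis [-0.002 -0.003 -1.   ]
```

Request:
carry_out:
  commands:
    - {"tx": -3,"ty": 0,"tz": 20,"spin": 0,"gripper": 1}
    - {"tx": 0,"ty": 0,"tz": 20,"spin": 0,"gripper": 1}
    - {"tx": 0,"ty": 0,"tz": 20,"spin": 0,"gripper": 1}
    - {"tx": 0,"ty": 0,"tz": 10,"spin": 0,"gripper": 1}
    - {"tx": 0,"ty": 0,"tz": 0,"spin": 0,"gripper": 1}

```text
time: 2.65
ee_pos: [494.5, 269.2, 48.2]
eef_rot: [-0.786, -3.038, 0.005]
force: [-0.0, 0.2, -0.4]
finger_gap: 0.999
grip_force: 0.0
```

```bash
python3 go.py 498.8 265.1 5 -0.514
python3 - <<'E'
from h import *
f=grab_frame("side"); cv2.imwrite("pics/s2.png",cv2.resize(f["image"][200:320,260:420],(640,480))[:,:,::-1])
E
```

```text
t 2.65 pos [494.5 269.2  48.2] tool d [-5.9 -1.4 43.2] spin 0.4 gap 0.999 F [-0.   0.2 -0.4] grip 0.0 zaxis [-0.005 -0.002 -1.   ]
```

View pics/s2.png

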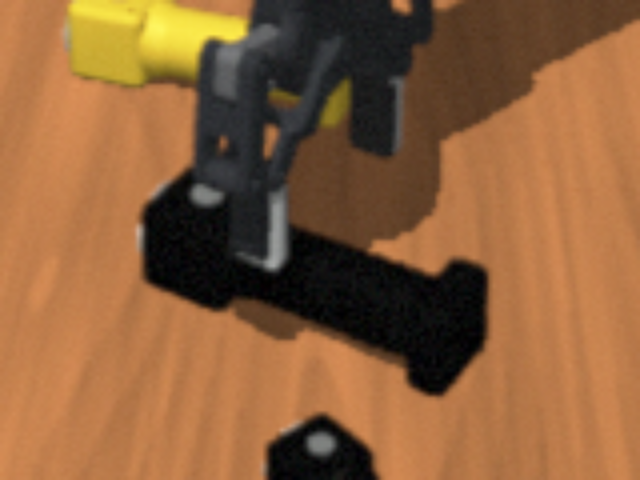

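The side view shows the fingers straddling the middle torch's barrel, with the near finger at about crop (258,245). The yellow torch is clear behind them. I continue down with a small correction.

Request:
carry_out:
  commands:
    - {"tx": -3,"ty": -1,"tz": 15,"spin": 0,"gripper": 1}
    - {"tx": 0,"ty": 0,"tz": 14,"spin": 0,"gripper": 1}
    - {"tx": 0,"ty": 0,"tz": 9,"spin": 0,"gripper": 1}
    - {"tx": 0,"ty": 0,"tz": 2,"spin": 0,"gripper": 1}
    - {"tx": 0,"ty": 0,"tz": 0,"spin": 0,"gripper": 1}

```text
time: 3.12
ee_pos: [499.2, 266.8, 10.5]
eef_rot: [-0.792, -3.04, -0.0]
force: [-0.1, -0.2, 0.1]
finger_gap: 0.997
grip_force: 0.0
```

```bash
for i in 1 2 3; do python3 go.py 498.8 265.1 5 -0.514; python3 -c "
from cell import *;grab_frame('top')"; done
```

```text
t 3.12 pos [499.2 266.8  10.5] tool d [-0.4 -1.7  5.5] spin 0.3 gap 0.997 F [-0.1 -0.2  0.1] grip 0.0 zaxis [-0.  0. -1.]
t 3.17 pos [499.7 266.9  10.9] tool d [-0.1 -2.   5.9] spin 0.2 gap 1.001 F [-0.5 -0.4  0.8] grip 0.0 zaxis [ 0.001  0.001 -1.   ]
t 3.22 pos [500.  267.   11.2] tool d [ 0.2 -2.2  6.2] spin 0.2 gap 0.996 F [ 0.2 -0.6  0.7] grip 0.0 zaxis [ 0.001  0.001 -1.   ]
```

Request:
carry_out:
  commands:
    - {"tx": 0,"ty": -2,"tz": 6,"spin": 0,"gripper": 1}
    - {"tx": 0,"ty": 0,"tz": 0,"spin": 0,"gripper": 1}
    - {"tx": 0,"ty": 0,"tz": 0,"spin": 0,"gripper": 0}
    - {"tx": 0,"ty": 0,"tz": 0,"spin": 0,"gripper": 0}
    - {"tx": 0,"ty": 0,"tz": 0,"spin": 0,"gripper": 0}
    - {"tx": 0,"ty": 0,"tz": 0,"spin": 0,"gripper": 0}
    - {"tx": 0,"ty": 0,"tz": 0,"spin": 0,"gripper": 0}
    - {"tx": 0,"ty": 0,"tz": 0,"spin": 0,"gripper": 0}
  grip_force: 50

```text
time: 3.93
ee_pos: [499.1, 265.2, 4.8]
eef_rot: [0.792, 3.039, 0.002]
force: [0.7, 0.4, 1.8]
finger_gap: 0.404
grip_force: 50.2
```

Request:
carry_out:
  commands:
    - {"tx": 0,"ty": 0,"tz": 0,"spin": 0,"gripper": 0}
    - {"tx": 0,"ty": 0,"tz": 0,"spin": 0,"gripper": 0}
    - {"tx": 0,"ty": 0,"tz": 0,"spin": 0,"gripper": 0}
    - {"tx": 0,"ty": 0,"tz": 0,"spin": 0,"gripper": 0}
  grip_force: 50

```text
time: 4.27
ee_pos: [499.1, 265.3, 4.8]
eef_rot: [0.792, 3.039, 0.002]
force: [0.6, 0.9, 4.6]
finger_gap: 0.403
grip_force: 50.4
```

Gripped: a gap of 0.40 is about 34 mm, against the 36 mm barrel. I lift.

Request:
carry_out:
  commands:
    - {"tx": 0,"ty": 0,"tz": -10,"spin": 0,"gripper": 0}
    - {"tx": 0,"ty": 0,"tz": -20,"spin": 0,"gripper": 0}
    - {"tx": 0,"ty": 0,"tz": -25,"spin": 0,"gripper": 0}
    - {"tx": 0,"ty": 0,"tz": -25,"spin": 0,"gripper": 0}
    - {"tx": 0,"ty": 0,"tz": -25,"spin": 0,"gripper": 0}
    - {"tx": 0,"ty": 0,"tz": -25,"spin": 0,"gripper": 0}
    - {"tx": 0,"ty": 0,"tz": -15,"spin": 0,"gripper": 0}
    - {"tx": 0,"ty": 0,"tz": 0,"spin": 0,"gripper": 0}

```text
time: 4.93
ee_pos: [499.9, 264.8, 152.5]
eef_rot: [0.793, 3.036, 0.006]
force: [1.0, 0.7, -2.0]
finger_gap: 0.405
grip_force: 50.3
```

```bash
python3 go.py 511.1 -257 150 -0.167;  python3 - <<'E'
from h import *
f=grab_frame("side"); cv2.imwrite("pics/s3.png",f["image"][:,:,::-1])
E
```

```text
t 4.93 pos [499.9 264.8 152.5] tool d [-264.9 -449.6    1.2] spin -19.7 gap 0.405 F [ 1.   0.7 -2. ] grip 50.3 zaxis [ 0.004  0.003 -1.   ]
```

View pics/s3.png

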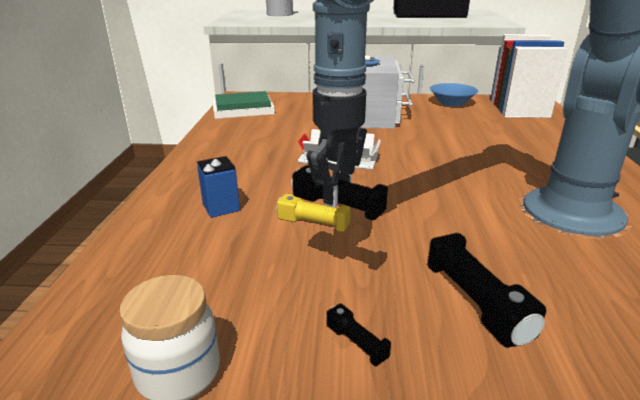

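The torch hangs level in the fingers at about (340,192), with the yellow torch at (314,212) and the battery untouched. I carry it across.

Request:
carry_out:
  commands:
    - {"tx": -7,"ty": -13,"tz": 0,"spin": 0,"gripper": 0}
    - {"tx": -15,"ty": -25,"tz": 0,"spin": 0,"gripper": 0}
    - {"tx": -15,"ty": -25,"tz": 0,"spin": 0,"gripper": 0}
    - {"tx": -15,"ty": -25,"tz": 0,"spin": 0,"gripper": 0}
    - {"tx": -15,"ty": -25,"tz": 0,"spin": 0,"gripper": 0}
    - {"tx": -15,"ty": -25,"tz": 0,"spin": 0,"gripper": 0}
    - {"tx": -15,"ty": -25,"tz": 0,"spin": 0,"gripper": 0}
    - {"tx": -15,"ty": -25,"tz": 0,"spin": 0,"gripper": 0}

```text
time: 5.65
ee_pos: [501.1, 42.5, 146.7]
eef_rot: [-0.793, -3.034, 0.005]
force: [0.5, -0.3, -1.7]
finger_gap: 0.402
grip_force: 50.2
```

Request:
carry_out:
  commands:
    - {"tx": -15,"ty": -25,"tz": 0,"spin": 0,"gripper": 0}
    - {"tx": -15,"ty": -25,"tz": 0,"spin": 0,"gripper": 0}
    - {"tx": -15,"ty": -25,"tz": 0,"spin": 0,"gripper": 0}
    - {"tx": -15,"ty": -25,"tz": 0,"spin": 0,"gripper": 0}
    - {"tx": -15,"ty": -25,"tz": 0,"spin": 0,"gripper": 0}
    - {"tx": -15,"ty": -25,"tz": 0,"spin": 0,"gripper": 0}
    - {"tx": -15,"ty": -25,"tz": 0,"spin": 0,"gripper": 0}
    - {"tx": -15,"ty": -25,"tz": 0,"spin": 0,"gripper": 0}

```text
time: 6.32
ee_pos: [507.6, -189.2, 146.6]
eef_rot: [-0.793, -3.033, 0.001]
force: [0.0, 1.1, -2.0]
finger_gap: 0.407
grip_force: 50.2
```

```bash
python3 go.py 511.1 -257 150 -0.167
```

```text
t 6.32 pos [ 507.6 -189.2  146.6] tool d [-36.2 -57.4  -3.5] spin -19.7 gap 0.407 F [ 0.   1.1 -2. ] grip 50.2 zaxis [-0.006  0.001 -1.   ]
```

Request:
carry_out:
  commands:
    - {"tx": -12,"ty": -19,"tz": 0,"spin": 0,"gripper": 0}
    - {"tx": -12,"ty": -19,"tz": 0,"spin": 0,"gripper": 0}
    - {"tx": -12,"ty": -19,"tz": 0,"spin": -5,"gripper": 0}
    - {"tx": 0,"ty": 0,"tz": 0,"spin": -5,"gripper": 0}
    - {"tx": 0,"ty": 0,"tz": 0,"spin": -5,"gripper": 0}
    - {"tx": 0,"ty": 0,"tz": 0,"spin": -4.7,"gripper": 0}
    - {"tx": 0,"ty": 0,"tz": 0,"spin": 0,"gripper": 0}
    - {"tx": 0,"ty": 0,"tz": 0,"spin": 0,"gripper": 0}

```text
time: 6.98
ee_pos: [512.2, -254.8, 147.1]
eef_rot: [-0.266, -3.125, -0.001]
force: [-0.4, -0.1, -2.7]
finger_gap: 0.406
grip_force: 50.3
```

```bash
cat > n.py <<'E'
import sys
from h import *
z0=float(sys.argv[1])
T,S=grab_frame("top"),grab_frame("side")
s=robot.observe()["ee_pos"]
for f,n in((T,"top"),(S,"side")):
    im=f["image"].copy()
    for d in finder.regions_of(f,"black_torch_center"): print(n,np.round(d["bbox"]),round(d["conf"],2))
    for parts,p,z,c in((CRADLE,[511.1,-257,-.167],52,(0,255,255)),(TORCH,[s[0],s[1],-.167],s[2]+z0,(255,0,255))):
        m=sil(f,parts,p,z,1).astype(np.uint8); cv2.drawContours(im,cv2.findContours(m,0,2)[0],-1,c,1)
    im=im[130:330,400:620] if n=="top" else im[80:200,260:420]
    cv2.imwrite(f"pics/{sys.argv[2]}_{n}.png",cv2.resize(im,None,fx=2.5 if n=="top" else 4,fy=2.5 if n=="top" else 4)[:,:,::-1])
E
python3 go.py 511.1 -257 95 -0.167; python3 n.py 17 a
```

```text
t 6.98 pos [ 512.2 -254.8  147.1] tool d [ 0.5 -2.4 52.1] spin -0.2 gap 0.406 F [-0.4 -0.1 -2.7] grip 50.3 zaxis [-0.005  0.001 -1.   ]
top [153. 226. 200. 265.] 0.93
top [493. 187. 532. 267.] 0.66
top [164. 310. 270. 375.] 0.62
side [331. 304. 392. 364.] 0.94
side [311.  88. 370. 108.] 0.78
side [429. 233. 546. 344.] 0.7
```

View pics/a_top.png

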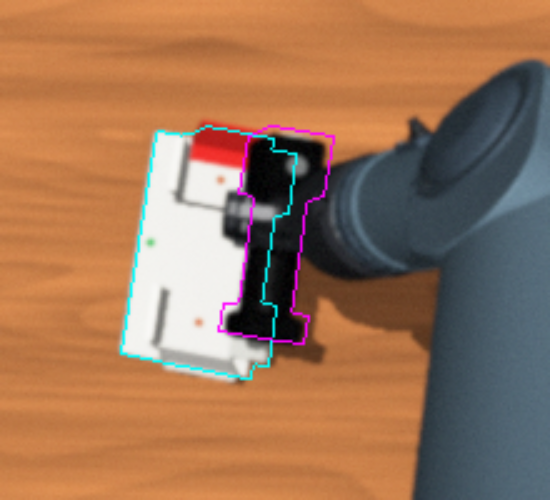

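View pics/a_side.png

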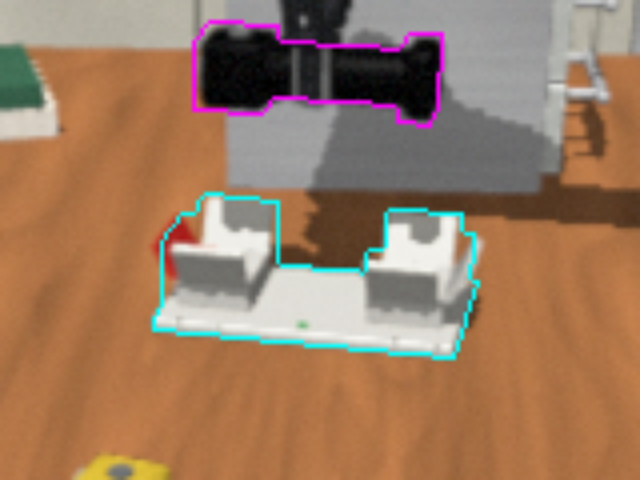

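Both views agree with the model. In the top crop the held torch lies parallel to the cradle, lens at the red end, at about (265,235). In the side crop it is level at (320,75), above the cradle base at (310,290). I lower it in steps.

Request:
carry_out:
  commands:
    - {"tx": 0,"ty": -2,"tz": 14,"spin": 0,"gripper": 0}
    - {"tx": 0,"ty": 0,"tz": 18,"spin": 0,"gripper": 0}
    - {"tx": 0,"ty": 0,"tz": 18,"spin": 0,"gripper": 0}
    - {"tx": 0,"ty": 0,"tz": 14,"spin": 0,"gripper": 0}
    - {"tx": 0,"ty": 0,"tz": 8,"spin": 0,"gripper": 0}
    - {"tx": 0,"ty": 0,"tz": 0,"spin": 0,"gripper": 0}
    - {"tx": 0,"ty": 0,"tz": 0,"spin": 0,"gripper": 0}

```text
time: 7.77
ee_pos: [514.5, -256.5, 77.2]
eef_rot: [-0.261, -3.13, 0.0]
force: [-0.1, -0.2, -1.6]
finger_gap: 0.405
grip_force: 50.4
```

```bash
for i in 1 2 3; do python3 go.py 511.1 -257 35 -0.167; python3 -c "
from cell import *;grab_frame('top')"; done
```

```text
t 7.77 pos [ 514.5 -256.5   77.2] tool d [ 3.2 -1.  42.2] spin 0.0 gap 0.405 F [-0.1 -0.2 -1.6] grip 50.4 zaxis [-0.001 -0.    -1.   ]
t 7.82 pos [ 515.2 -256.9   77.9] tool d [ 4.1 -0.7 42.9] spin 0.0 gap 0.402 F [-0.4  0.3 -2.2] grip 50.4 zaxis [ 0.001 -0.001 -1.   ]
t 7.87 pos [ 515.6 -257.1   78.4] tool d [ 4.5 -0.6 43.4] spin 0.0 gap 0.403 F [-0.1 -0.4 -2.5] grip 50.4 zaxis [ 0.002 -0.001 -1.   ]
```

Request:
carry_out:
  commands:
    - {"tx": 4,"ty": -1,"tz": 8,"spin": 0,"gripper": 0}
    - {"tx": 0,"ty": 0,"tz": 8,"spin": 0,"gripper": 0}
    - {"tx": 0,"ty": 0,"tz": 8,"spin": 0,"gripper": 0}
    - {"tx": 0,"ty": 0,"tz": 6,"spin": 0,"gripper": 0}
    - {"tx": 0,"ty": 0,"tz": 4,"spin": 0,"gripper": 0}
    - {"tx": 0,"ty": 0,"tz": 0,"spin": 0,"gripper": 0}
    - {"tx": 0,"ty": 0,"tz": 0,"spin": 0,"gripper": 0}

```text
time: 8.5
ee_pos: [510.2, -256.8, 42.7]
eef_rot: [-0.261, -3.13, -0.0]
force: [0.1, -0.4, -2.5]
finger_gap: 0.405
grip_force: 50.4
```

```bash
python3 n.py 17 b; python3 go.py 511.1 -257 35 -0.167
```

```text
top [473. 194. 508. 269.] 0.75
top [165. 308. 270. 374.] 0.74
top [153. 224. 200. 265.] 0.6
side [312. 126. 369. 145.] 0.81
side [428. 233. 548. 345.] 0.72
side [329. 304. 388. 366.] 0.61
t 8.7 pos [ 510.9 -257.2   43.7] tool d [-0.1  0.2  8.7] spin 0.0 gap 0.405 F [-0.3 -0.3 -1. ] grip 50.4 zaxis [ 0.001 -0.    -1.   ]
```

View pics/b_side.png

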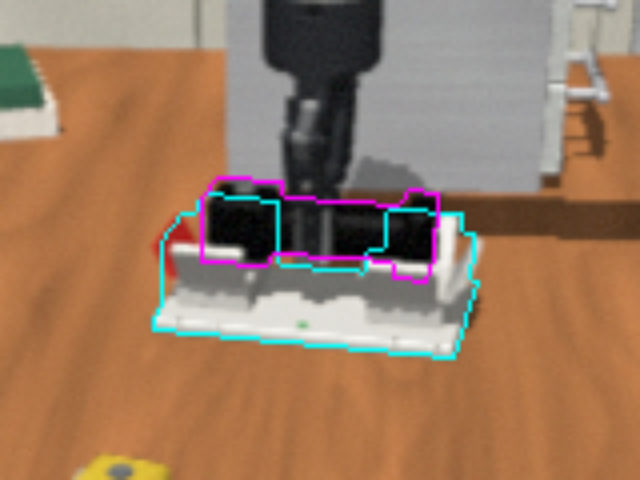

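The torch is between the guides, about 9 mm above the floor, with no contact force and its position within 1 mm. I lower the rest gently.

Request:
carry_out:
  commands:
    - {"tx": 0,"ty": 0,"tz": 3,"spin": 0,"gripper": 0}
    - {"tx": 0,"ty": 0,"tz": 3,"spin": 0,"gripper": 0}
    - {"tx": 0,"ty": 0,"tz": 2,"spin": 0,"gripper": 0}
    - {"tx": 0,"ty": 0,"tz": 0,"spin": 0,"gripper": 0}
    - {"tx": 0,"ty": 0,"tz": 0,"spin": 0,"gripper": 0}
    - {"tx": 0,"ty": 0,"tz": 0,"spin": 0,"gripper": 0}

```text
time: 9.2
ee_pos: [510.3, -256.9, 35.1]
eef_rot: [-0.261, -3.13, -0.0]
force: [-0.5, 0.4, -2.3]
finger_gap: 0.406
grip_force: 50.3
```

Request:
carry_out:
  commands:
    - {"tx": 0,"ty": 0,"tz": 1,"spin": 0,"gripper": 0}
    - {"tx": 0,"ty": 0,"tz": 1,"spin": 0,"gripper": 0}
    - {"tx": 0,"ty": 0,"tz": 0,"spin": 0,"gripper": 0}
    - {"tx": 0,"ty": 0,"tz": 0,"spin": 0,"gripper": 0}

```text
time: 9.53
ee_pos: [510.5, -256.9, 34.8]
eef_rot: [-0.261, -3.13, -0.002]
force: [-3.5, 1.4, 7.5]
finger_gap: 0.41
grip_force: 51.5
```

It is seated: the contact force is 7.5 N at the expected height. I release and rise.

Request:
carry_out:
  commands:
    - {"tx": 0,"ty": 0,"tz": 0,"spin": 0,"gripper": 0.6}
    - {"tx": 0,"ty": 0,"tz": 0,"spin": 0,"gripper": 0.8}
    - {"tx": 0,"ty": 0,"tz": 0,"spin": 0,"gripper": 1}
    - {"tx": 0,"ty": 0,"tz": 0,"spin": 0,"gripper": 1}
    - {"tx": 0,"ty": 0,"tz": 0,"spin": 0,"gripper": 1}
    - {"tx": 0,"ty": 0,"tz": 0,"spin": 0,"gripper": 1}

```text
time: 10.03
ee_pos: [510.5, -256.9, 33.1]
eef_rot: [-0.261, -3.131, 0.0]
force: [-0.8, 0.2, 0.4]
finger_gap: 0.998
grip_force: 0.0
```

Request:
carry_out:
  commands:
    - {"tx": 0,"ty": 0,"tz": -10,"spin": 0,"gripper": 1}
    - {"tx": 0,"ty": 0,"tz": -20,"spin": 0,"gripper": 1}
    - {"tx": 0,"ty": 0,"tz": -30,"spin": 0,"gripper": 1}
    - {"tx": 0,"ty": 0,"tz": -30,"spin": 0,"gripper": 1}
    - {"tx": 0,"ty": 0,"tz": -30,"spin": 0,"gripper": 1}
    - {"tx": 0,"ty": 0,"tz": -30,"spin": 0,"gripper": 1}
    - {"tx": 0,"ty": 0,"tz": -10,"spin": 0,"gripper": 1}
    - {"tx": 0,"ty": 0,"tz": 0,"spin": 0,"gripper": 1}

```text
time: 10.7
ee_pos: [512.9, -258.4, 197.5]
eef_rot: [0.261, 3.123, -0.003]
force: [0.4, -0.5, 0.7]
finger_gap: 0.998
grip_force: 0.0
```

Run:
```python
from h import *
f=grab_frame("side"); print(robot.observe()["time"])
m=pick(f,"black_torch_center",(340,140)); 
im=f["image"].copy()
s=sil(f,TORCH,[511.1,-257,-.167],52,1).astype(np.uint8); cv2.drawContours(im,cv2.findContours(s,0,2)[0],-1,(255,0,255),1)
cv2.imwrite("pics/end.png",cv2.resize(im[80:240,180:420],None,fx=3,fy=3)[:,:,::-1])
```

```text
10.75
```

View pics/end.png

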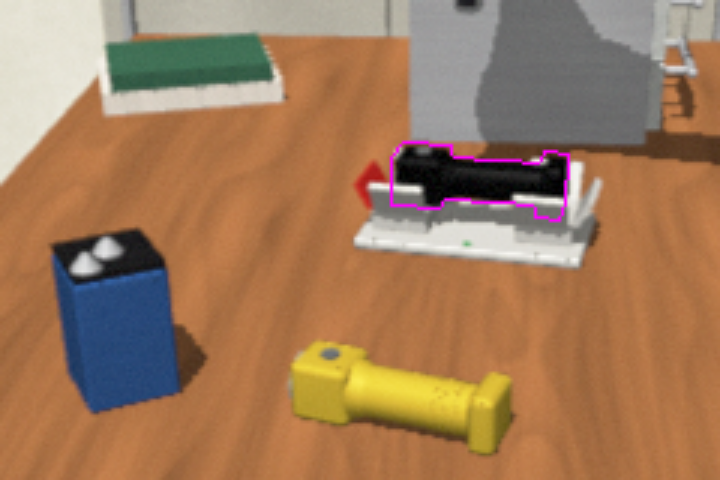

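The torch lies flat in the cradle at crop (480,175), matching the seated model outline, with its head at the red end. The yellow torch and the battery have not moved, so I hand the job in.

```bash
python3 -c "
from cell import robot
print(robot.close_job())"
```

```text
the job is handed in; nothing more can be done
None
```

The black torch lies flat and fully down in the cradle with its lens at the red end, released and clear of the gripper; the yellow torch and battery look unmoved in the last picture, and I handed the job in at about 11 s (no verdict was returned).

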